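Raise a sine plate to the index and hold it for the gauge blocks

ROBOT

A 6-joint arm with a two-finger parallel gripper is mounted at the origin on a cart in front of the work surface, level with it; the furniture and walls round the work are solid. World frame = base frame: x ahead of the robot, y to its left, z up, the work surface at z = 0. Lengths are in m, angles in degrees, forces in N, time in s.
With the tool pointing down it reaches from about 0.425 to 0.925 m from the base axis. Payload 12.5 kg.
Tool frame: the origin (TCP) lies at the very end of the fingers, on their centre line; the grasp point (between the pads) lies 19 mm behind it; z points along the fingers, y is the line along which they close (so a half turn about z gives the same grasp; the last joint's range is limited). The gripper opens to 85 mm and grips with 20 to 120 N. Pads are 22 mm wide; open, the fingers measure 114 mm over their backs; the gripper's body (76 mm by 85 mm) begins 54 mm behind the grasp point. The pads swing forward as they close: fully open they stand 13 mm farther back than shut.
Start: joints at [-80.134, 28.126, 89.318, -0, 62.55, -6.05], TCP at [0.171, -0.601, 0.231] pointing down, gripper open.
Joint ranges: [-177.58, 177.58], [-47.91, 125.51], [2.72, 160], [-65.01, 245.01], [3.68, 167.84], [-153.87, 153.87]. Speed limits (degrees/s): [127.2, 127.2, 159.86, 180, 180, 180].

INTERFACE

Orientations are given as a 3x3 rotation matrix whose columns are the frame's x, y, z axes.
In Python, from station import ctrl, kinematics, grab_frame, spot_in, outline_of, mark_of, readout gives the robot as it stands. Calls block until the motion is done:
- ctrl.movep(position, orientation): joint-space move of the TCP to a pose.
- ctrl.servo_line(position, rotation=None, speed=0.15): straight line of the TCP; rotation=None keeps the orientation; speed is the mean speed in m/s.
- ctrl.set_joints(angles): joint-space move.
- ctrl.set_gripper(opening): finger opening in m; the grip force is fixed at half the most; returns when the fingers have stopped.
- ctrl.pause(seconds).
- kinematics.solve_ik(position, orientation): joint angles nearest the present ones, or None.
- grab_frame(name): name is "side" or "top" or "wrist"; returns a dict with "frame" (420x560x3 uint8, red, green, blue), "fov_y" (degrees; the focal length in pixels is half the picture's height over the tangent of half this angle, whatever the lens; pixels are square), "cx", "cy" (the principal point, pixels), "R" (3x3) and "t" (3): a world point X has camera coordinates R X + t; the wrist camera has in their place "hand_eye" (4x4, takes a point from camera to tool coordinates, whose origin is the TCP and whose axes are the flange's). Camera axes: x right, y down, z forward; pixel columns grow to the right and rows downward; lengths in m; the calibration is good to about 2 mm. The wrist camera is an equidistant fisheye: a pixel r from the principal point sees the ray r / f radians off the axis. A picture is of the moment at which its call begins: read the wrist's pose just before it. There is no depth.
A pose or a line that the arm cannot do raises ctrl.Unreachable and nothing moves.
- ctrl.close_job(): hands the job in; it is judged then, once.
Trained networks look in a picture, given as the dict that the camera call returned (one of the last four; its "shot" number tells which), for a name from the list of things; names that differ only in an ending like _2 or _b are one class to them, and where a whole thing is asked for, a point or a joint stands for the part that bears it (a point fixed in the world has none). Each returns a list of dicts, best first, with "conf" (0 to 1); they miss things now and then, are a little off and sometimes report something else, mostly with a low value. They report only what shows in the picture. A call takes as long as a camera call.
- spot_in(picture, label): "pixel" ([row, column] in pixels, amid what is visible of it).
- outline_of(picture, label): "region" (420x560 bool, what is visible of it) and "pixel" ([row, column] in pixels, amid what is visible of it).
- mark_of(picture, label): "pixel" ([row, column] in pixels: a listed point, or the origin of a listed thing).
Readings, each from a call of its own:
- readout.current_time(): time.
- readout.current_q(): joint angles.
- readout.current_joint_velocities(): joint speeds.
- readout.current_joint_torque(): joint torques, N m.
- readout.current_ee_pos(): TCP position.
- readout.current_ee_rot(): TCP orientation.
- readout.current_contact_force(): force on the tool from outside, world axes, zero at the start.
- readout.current_wrist_torque(): the same for the moment, N m.
- readout.current_opening(): finger opening in m.
- readout.current_grasp_force(): force on a finger pad.
Only numpy, scipy, OpenCV 4.12 (cv2) and the standard library are available. Lean on these libraries where they do the work, as an engineer would, in place of code of your own. Each camera call takes 0.05 s, during which the arm holds its last target. There are 200 camera calls.

TASK

Get the sine plate ready for its gauge blocks: press the green release button fully down and let it come up again, so that the plate springs off its catch, then lift the plate by its ribbed black handle until its brass pointer stands level with the white line of the red index clip on the quadrant. Finish while still holding the plate steady at that angle by its handle, with nothing else propping it up; do not shift the index clip, and leave the gauge blocks and the dial indicator where they are.

Things in the scene. Friction and masses are not known exactly. Their poses are not given: they have to be found in the camera images.
- sine_base: Fixed dark steel base slab 170 x 124 x 22 mm, yaw only. Origin: on the worktop under its middle; x points from the handle end to the hinge, y to its left. Left side: thin aluminium quadrant, 130 mm radius about the hinge, 64 to 70 mm left of the middle, top 130 mm up. Right side: grey catch housing 46 x 53 x 48 mm with the button on top. Nothing of the base lies under the handle.
- sine_plate (a joint): Angle of the hinged aluminium plate (151 x 110 x 16 mm, 0.7 kg with handle, +-20 %). 0 = flat, top face 50 mm up, locked by the catch; grows as the handle end rises, at most 0.95 rad. Pressing the button frees it and a spring ejector lifts it to about 0.10 rad, where it rests until lifted on. The hinge is free: let go, it falls back.
- plate_hinge (a point): Point on the hinge axis (the base's y axis), 30 mm above the worktop, at x = +60 mm, y = 0 in the base's frame. The flat plate reaches from here along the base's -x. The point turns with the plate: its x axis lies along the plate towards the hinge end and tips down by the joint's value.
- lift_handle: Ribbed black grip sleeve, 14 mm thick, 60 mm long, turning freely on a steel bar parallel to the hinge, carried by two 8 mm arms (42 mm either side of its middle) before the plate's free end. Origin: its middle, 185 mm from the hinge along the plate and 12 mm to its upper side (42 mm above the worktop when flat, 60 mm when sprung up); y along it. 40 mm free between sleeve and plate.
- pointer_tip (a point): Tip of the plate's brass pointer at the quadrant's rim, 133.5 mm from the hinge axis, 67 mm left of the middle plane. It turns with the plate, axes as plate_hinge.
- index_line (a point): White line of the red index clip on the quadrant's rim, 133.5 mm from the hinge axis, at the same radius and in the same plane as pointer_tip: the two points coincide when the plate stands at the index. Its axes are turned like the plate's would be at that angle.
- index_clip (a joint): Plate angle in rad that the red index clip marks (0.38 to 0.70, another in each run). The clip (28 x 16 x 10 mm with a brass screw) is clamped by friction and is not to be touched.
- release_button (a joint): Travel of the green spring push button: 0 = up, 0.006 m = fully down, 1.2 N to start and 4 N fully down, plus up to 1 N from the catch.
- release_button_top (a point): Centre of the top face of the green button (24 mm across, pressed straight down), 70 mm above the worktop when up; at x = -45 mm, y = -95 mm in the base's frame.
- block_50: Bystander: loose steel gauge block 9 x 35 x 50 mm standing right of the base behind the catch housing. Origin: middle of its underside.
- block_30: Bystander: loose steel gauge block 9 x 35 x 30 mm standing beside the other one. Origin: middle of its underside.
- indicator: Bystander: loose dial indicator 110 x 58 x 22 mm lying left of the base. Origin: middle of its underside.

How it is judged (in metres and radians):
On the way, in this order (a step that is already met when the one before it is completed fails the run):
1. the release button is pressed fully down (value of joint release_button above 0.005 m), for 0.05 s.
2. the button is up again and the plate has sprung off its catch (value of joint release_button below 0.001 m and value of joint sine_plate above 0.07 rad), for 0.2 s.
At the end, for the whole second after the job is handed in: The plate's pointer stands within 2 degrees (about 4.5 mm) of the red index, the plate is still (under 0.05 rad/s), the fingers hold the handle with at least 1 N, nothing else touches the plate, the button is up, the index clip is within 6 mm and each bystander within 20 mm of where it was (angle between the x axis of pointer_tip and the x axis of index_line, either way round below 0.035 rad and distance between pointer_tip and index_line below 0.006 m and velocity of joint sine_plate between -0.05 and 0.05 rad/s and contact force between the fingers and lift_handle above 1 N and contact force between sine_plate and block_50 below 0.2 N and contact force between sine_plate and block_30 below 0.2 N and contact force between sine_plate and indicator below 0.2 N and value of joint release_button below 0.001 m and distance of index_line from where it was at the start of the episode below 0.006 m and distance of each of block_50, block_30, indicator from where it was at the start of the episode below 0.02 m); the arm keeps its last pose, push and grip.
It fails at once if the index clip is shifted (more than 6 mm) (distance of index_line from where it was at the start of the episode above 0.006 m).
It fails at once if a gauge block or the dial indicator is knocked away (more than 20 mm) (distance of any of block_50, block_30, indicator from where it was at the start of the episode above 0.02 m).
It also fails if it takes over 48 s, if anything falls off the work surface, if the arm or the gripper's body presses on something with over 40 N, if the wrist force passes 120 N, or if a joint passes its speed limit or range.

## Working session

There is one attempt and no reset: what is moved stays moved. The work goes in short steps, each a Python script; the robot and the scene stay as the last script left them, time stands still between calls to the robot, and variables do not carry over. Pictures are saved under pics/ and viewed, at most 10 in all, crops included, and the job is handed in when it is done.

```bash
ls; mkdir -p pics
cat > h.py <<'E'
import numpy as np, cv2
from scipy.optimize import least_squares
from station import ctrl, kinematics, grab_frame, spot_in, outline_of, mark_of, readout
def proj(p,X):
    c=p["R"]@np.asarray(X)+p["t"]; f=210/np.tan(np.radians(p["fov_y"])/2)
    return np.array([p["cy"]+f*c[1]/c[2], p["cx"]+f*c[0]/c[2]])
def save(p,n): cv2.imwrite("pics/"+n,p["frame"][:,:,::-1])
E
python3 - <<'E'
from h import *
import pickle
P={}
for n in("side","top"):
    p=grab_frame(n); save(p,n+"0.png"); d={}
    print(n,np.round(p["R"],3).tolist(),np.round(p["t"],3),p["fov_y"])
    for l in "sine_base plate_hinge lift_handle pointer_tip index_line release_button_top block_50 block_30 indicator".split():
        m=mark_of(p,l)
        if m: d[l]=(m[0]["pixel"],m[0]["conf"]); print(l,[(np.round(x["pixel"],1).tolist(),round(x["conf"],2)) for x in m[:2]])
    P[n]=(p,d)
pickle.dump(P,open("P.pkl","wb"))
E
```

```text
pics
side [[0.87, -0.492, 0.003], [-0.321, -0.572, -0.754], [0.373, 0.656, -0.656]] [-0.541  0.28   0.658] 53.73512104303444
sine_base [([244.3, 263.6], 0.62)]
plate_hinge [([225.9, 285.8], 0.75)]
lift_handle [([254.5, 208.4], 0.66), ([198.7, 225.6], 0.17)]
pointer_tip [([235.4, 211.8], 0.95)]
index_line [([202.5, 226.4], 0.6)]
release_button_top [([204.0, 246.5], 0.52)]
block_50 [([255.3, 210.5], 0.67), ([277.6, 308.6], 0.66)]
block_30 [([255.3, 210.5], 0.67), ([277.6, 308.6], 0.66)]
indicator [([206.1, 247.9], 0.67)]
top [[-0.013, -1.0, 0.008], [-0.995, 0.012, -0.097], [0.097, -0.009, -0.995]] [0.019 0.608 0.875] 53.35288228469607
sine_base [([211.5, 275.0], 0.8)]
plate_hinge [([182.6, 271.8], 0.61), ([190.2, 327.4], 0.18)]
lift_handle [([270.5, 282.7], 0.45)]
pointer_tip [([251.3, 247.7], 0.83)]
index_line [([237.2, 243.6], 0.54)]
release_button_top [([249.2, 249.1], 0.73), ([225.0, 323.5], 0.6)]
block_50 [([192.8, 326.4], 0.66), ([166.2, 323.1], 0.47)]
block_30 [([192.8, 326.4], 0.66), ([166.2, 323.1], 0.47)]
indicator [([199.7, 215.6], 0.86)]
```

Run:
```python
import cv2
for n in("side","top"):
    i=cv2.imread(f"pics/{n}0.png")[130:320,150:400]; cv2.imwrite(f"pics/{n}0c.png",cv2.resize(i,None,fx=3.1,fy=3.1,interpolation=3))
```

```text
(no output)
```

View pics/side0c.png

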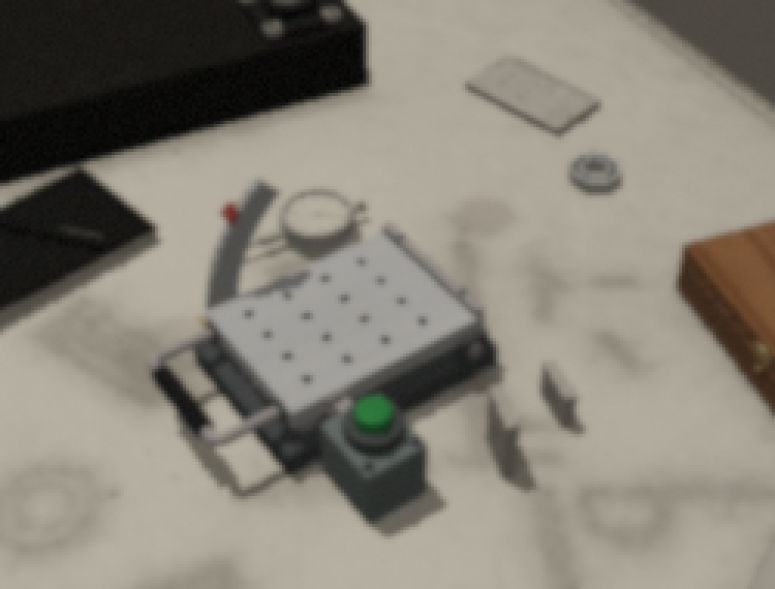

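View pics/top0c.png

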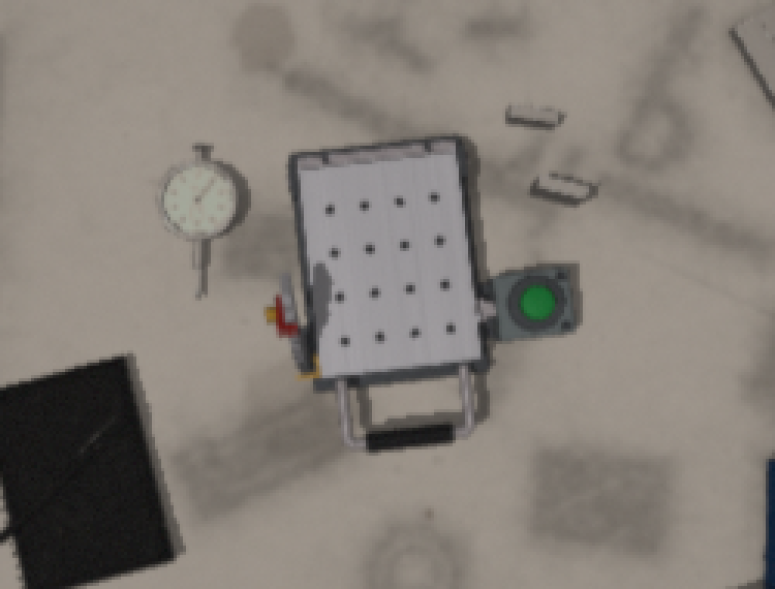

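Side view (full-image row, col): button (263,270), handle (258,209), pointer (234,216), red clip (199,224). Top view: button (227,323), handle (271,282), pointer (250,251), clip (233,243). The networks mostly agree; I'm dropping the wrong button detections (side, and top best hit) before fitting.

```bash
cat >> h.py <<'E'
def Rz(a): c,s=np.cos(a),np.sin(a); return np.array([[c,-s,0],[s,c,0],[0,0,1.]])
def W(b,X): return Rz(b[2])@np.asarray(X)+[b[0],b[1],0]
def rot(a,r,y,u=0):  # base-frame point on plate at angle a: r from hinge, u to upper side
    return [.06-r*np.cos(a)+u*np.sin(a), y, .03+r*np.sin(a)+u*np.cos(a)]
E
python3 - <<'E'
from h import *
import pickle
P=pickle.load(open("P.pkl","rb"))
obs=[]
M={"side":{"release_button_top":(262.9,270.3)},"top":{"release_button_top":(226,323.5)}}
for n in P:
    p,d=P[n]
    for l in d:
        if l in("sine_base","plate_hinge","lift_handle","pointer_tip","index_line","release_button_top"):
            obs.append((n,l,M[n].get(l,d[l][0])))
def pts(v):
    return dict(sine_base=[0,0,0],plate_hinge=[.06,0,.03],lift_handle=rot(0,.185,0,.012),pointer_tip=rot(0,.1335,.067),index_line=rot(v[3],.1335,.067),release_button_top=[-.045,-.095,.07])
def res(v): 
    q=pts(v); return np.concatenate([proj(P[n][0],W(v,q[l]))-px for n,l,px in obs])
s=least_squares(res,[.65,-.0,0,.5],loss="soft_l1",f_scale=2)
print(s.x,np.degrees(s.x[2])); r=res(s.x).reshape(-1,2)
for o,e in zip(obs,r): print(o[0],o[1],e.round(1))
for n in P:
    f=P[n][0]["frame"].astype(int); m=(f[...,0]>f[...,1]*1.8)&(f[...,0]>f[...,2]*1.8)&(f[...,0]>60)
    m[:150]=0;m[280:]=0;m[:,:200]=0;m[:,300:]=0
    ys,xs=np.nonzero(m); print(n,"red",len(ys),ys.mean(),xs.mean())
    for a in(.4,.5,.6,.7): print(a,proj(P[n][0],W(s.x,rot(a,.1335,.067))).round(1))
np.save("b.npy",s.x)
E
```

```text
[0.59160325 0.01319478 0.10385829 0.60987566] 5.950641552094903
side sine_base [ 2.6 -0.3]
side plate_hinge [-0.3  0.3]
side lift_handle [4.4 0.9]
side pointer_tip [-2.5  4.6]
side index_line [-1.6 -3.1]
side release_button_top [-1.6  0.6]
top sine_base [ 1.3 -0.1]
top plate_hinge [ 1.8 -0. ]
top lift_handle [-0.3 -0.8]
top pointer_tip [-1.9  0.1]
top index_line [0.4 0.6]
top release_button_top [ 0.6 -0. ]
side red 10 198.5 224.0
0.4 [212.6 218.5]
0.5 [207.  220.5]
0.6 [201.5 223. ]
0.7 [195.9 226.1]
top red 31 232.80645161290323 240.83870967741936
0.4 [244.5 245.8]
0.5 [241.6 245.1]
0.6 [238.  244.3]
0.7 [233.8 243.5]
```

```bash
cat >> h.py <<'E'
def tool(yaw,pitch=0): # tool pointing down, tool y along base x direction (yaw)
    y=np.array([np.cos(yaw),np.sin(yaw),0]); z=np.array([0,0,-1.]); return np.c_[np.cross(y,z),y,z]
def wproj(p,pos,Rt,X):
    H=np.asarray(p["hand_eye"]); c=np.linalg.inv(H)@np.r_[Rt.T@(np.asarray(X)-pos),1]; c=c[:3]
    th=np.arctan2(np.hypot(c[0],c[1]),c[2]); f=210/np.tan(np.radians(p["fov_y"])/2); u=c[:2]/np.hypot(*c[:2])*f*th
    return np.array([p["cy"]+u[1],p["cx"]+u[0]])
E
python3 - <<'E'
from h import *
b=np.load("b.npy"); print(readout.current_ee_rot().round(2).tolist())
T=W(b,[-.045,-.095,.07]); print(T, W(b,rot(.1,.185,0,.012)))
best=None
for k in (0,np.pi):
    R=tool(b[2]+k)
    for X in (T+[0,0,.13],W(b,rot(.1,.185,0,.012))-[0,0,.019],W(b,rot(.6,.185,0,.012))-[0,0,.019]):
        q=kinematics.solve_ik(X,R); print(k,None if q is None else np.round(q,1))
ctrl.set_gripper(0)
R=readout.current_ee_rot()
ctrl.movep(T+[0,0,.13],R)
pos=readout.current_ee_pos();Rt=readout.current_ee_rot()
p=grab_frame("wrist"); save(p,"w1.png"); print(p["fov_y"],pos)
q=dict(lift_handle=rot(0,.185,0,.012),pointer_tip=rot(0,.1335,.067),index_line=rot(b[3],.1335,.067),release_button_top=[-.045,-.095,.07],plate_hinge=[.06,0,.03])
for l in q: print(l,wproj(p,pos,Rt,W(b,q[l])).round(1),[(np.round(x["pixel"],1).tolist(),round(x["conf"],2)) for x in mark_of(p,l)[:2]])
print(readout.current_time())
E
```

```text
[[0.96, 0.27, 0.0], [0.27, -0.96, -0.0], [-0.0, 0.0, -1.0]]
[ 0.55669453 -0.08595855  0.07      ] [4.69387594e-01 4.55831721e-04 6.04092321e-02]
0 [-15.5  25.1 100.2  -0.   54.7 -21.4]
0 [ -8.   33.6 120.6  -0.   25.8 -14. ]
0 [ -7.   26.9 112.2  -0.   40.8 -12.9]
3.141592653589793 None
3.141592653589793 None
3.141592653589793 None
65.70646984690485 [ 0.55666539 -0.08672901  0.2000224 ]
lift_handle [249.7 179.6] [([251.0, 179.4], 0.56)]
pointer_tip [190.8 127.9] [([193.1, 126.9], 0.68)]
index_line [188.2  91.2] [([186.5, 88.3], 0.55)]
release_button_top [200.7 280.8] [([202.0, 277.8], 0.94), ([127.8, 201.9], 0.58)]
plate_hinge [ 69.  201.5] [([71.7, 203.1], 0.7)]
4.3667
```

View pics/w1.png

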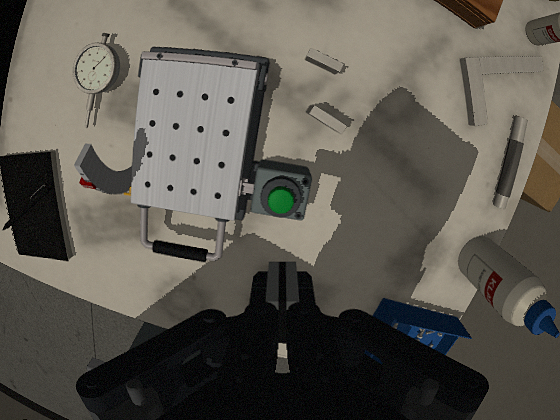

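The wrist view confirms the fit: button at (197,281), handle (250,180), pointer (192,128), and all predictions are within 1–4 px. Next, press with force feedback.

Run:
```python
from h import *
b=np.load("b.npy"); T=W(b,[-.045,-.095,.07]); T+=[.001,.0005,0]
ctrl.servo_line(T+[0,0,.01],speed=.1)
f0=readout.current_contact_force()[2]
for z in np.arange(.004,-.014,-.001):
    ctrl.servo_line(T+[0,0,z],speed=.02)
    f=readout.current_contact_force()[2]-f0; print(round(z,3),round(f,2),readout.current_ee_pos()[2].round(4))
    if abs(f)>9: break
ctrl.pause(.15)
ctrl.servo_line(T+[0,0,.09],speed=.15)
ctrl.pause(.3); print(readout.current_time())
```

```text
0.004 1.0 0.0739
0.003 1.25 0.073
0.002 1.04 0.0719
0.001 2.24 0.0709
0.0 1.66 0.07
-0.001 3.07 0.069
-0.002 3.08 0.068
-0.003 3.19 0.067
-0.004 4.13 0.066
-0.005 4.73 0.065
-0.006 5.53 0.0641
-0.007 16.58 0.0639
10.1667
```

Button bottomed out (16 N). Move above the handle and look again.

Run:
```python
from h import *
b=np.load("b.npy"); H=W(b,rot(.1,.185,0,.012)); R=tool(b[2])
ctrl.movep(H+[0,0,.11],R)
ctrl.set_gripper(.045)
pos=readout.current_ee_pos();Rt=readout.current_ee_rot()
p=grab_frame("wrist"); save(p,"w2.png"); print(pos,readout.current_opening(),readout.current_time())
q=dict(lift_handle=rot(.1,.185,0,.012),pointer_tip=rot(.1,.1335,.067),index_line=rot(b[3],.1335,.067),release_button_top=[-.045,-.095,.07],plate_hinge=[.06,0,.03])
def show(p,pr):
  for l in q: print(l,pr(W(b,q[l])).round(1),[(np.round(x["pixel"],1).tolist(),round(x["conf"],2)) for x in mark_of(p,l)[:2]])
show(p,lambda X:wproj(p,pos,Rt,X))
p=grab_frame("side"); save(p,"s2.png"); show(p,lambda X:proj(p,X))
```

```text
[4.69410133e-01 4.16356126e-04 1.70376922e-01] 0.04530579819580396 11.875
lift_handle [207.8 282. ] [([206.1, 280.3], 0.92)]
pointer_tip [124.6 342.3] [([123.8, 341.6], 0.93)]
index_line [133.  394.2] [([133.7, 397.2], 0.84)]
release_button_top [307.9 365.6] []
plate_hinge [198.6 462.8] [([196.9, 462.4], 0.86)]
lift_handle [251.9 209.3] [([247.9, 211.2], 0.45)]
pointer_tip [228.2 216.1] [([228.4, 211.2], 0.74)]
index_line [200.9 223.3] [([197.2, 224.2], 0.55)]
release_button_top [261.3 270.9] [([260.9, 267.0], 0.49)]
plate_hinge [225.6 286.1] [([225.0, 285.0], 0.57), ([261.1, 326.4], 0.45)]
```

View pics/w2.png

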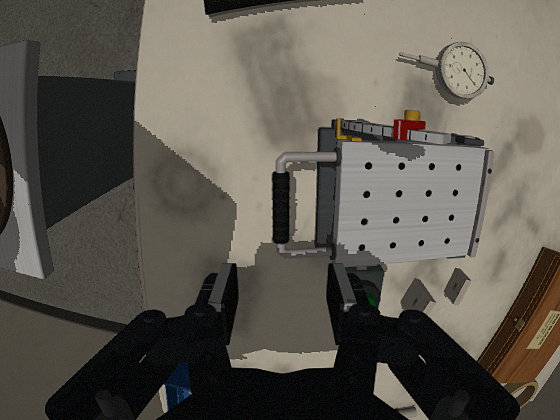

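Plate has sprung to about 0.1 rad, handle at (207,281) as predicted; pointer (130,341) and clip (130,407) are visible. Grasp and lift.

```bash
cat >> h.py <<'E'
def H(b,a): return W(b,rot(a,.185,0,.012))-[0,0,.019]
Q=("pointer_tip","index_line","plate_hinge","lift_handle")
def look(b,a,tag):
    pos=readout.current_ee_pos();Rt=readout.current_ee_rot()
    q=dict(pointer_tip=rot(a,.1335,.067),index_line=rot(b[3],.1335,.067),plate_hinge=[.06,0,.03],lift_handle=rot(a,.185,0,.012))
    for n in("wrist","side","top"):
        p=grab_frame(n); save(p,tag+n+".png"); f=(lambda X:wproj(p,pos,Rt,X)) if n=="wrist" else (lambda X:proj(p,X))
        j=(f(W(b,rot(.65,.1335,.067)))-f(W(b,rot(.55,.1335,.067))))/.1
        print(n,"px/rad",j.round(0))
        for l in q:
            m=mark_of(p,l); print(" ",l,f(W(b,q[l])).round(1),[(np.round(x["pixel"],1).tolist(),round(x["conf"],2)) for x in m[:2]])
E
python3 - <<'E'
from h import *
b=np.load("b.npy")
ctrl.servo_line(H(b,.1),speed=.1)
f0=readout.current_contact_force(); print(f0.round(1))
ctrl.set_gripper(0)
print(readout.current_contact_force().round(1),readout.current_opening(),readout.current_grasp_force())
for a in np.arange(.15,.56,.05):
    ctrl.servo_line(H(b,a),speed=.06)
    f=readout.current_contact_force(); print(round(a,2),f.round(1),round(readout.current_opening(),4))
    if np.abs(f).max()>50: break
ctrl.pause(.2); print(readout.current_ee_pos()-H(b,a),readout.current_time())
look(b,a,"l1")
E
```

```text
[0.2 0.6 0.7]
[-5.4 -2.5  1.6] 0.01212851242281242 58.401591181755066
0.15 [-5.6 -3.8 -1.8] 0.012
0.2 [-6.  -3.6 -2.4] 0.0119
0.25 [-5.5 -3.7 -1.2] 0.0123
0.3 [-5.  -2.9 -0.8] 0.0119
0.35 [-4.8 -3.6  0.9] 0.0122
0.4 [-6.3 -3.6  0.2] 0.0118
0.45 [-5.2 -2.7  0.9] 0.0121
0.5 [-6.1 -2.5  0.7] 0.0118
0.55 [-5.9 -1.4  0.9] 0.0119
[-8.28335819e-04 -1.72136729e-05  4.97851869e-04] 17.2417
wrist px/rad [ 32. 205.]
  pointer_tip [138.8 358.7] [([139.6, 355.7], 0.67), ([60.9, 439.1], 0.6)]
  index_line [140.7 370.5] [([141.6, 373.7], 0.64)]
  plate_hinge [216.4 463. ] [([218.1, 460.1], 0.93), ([139.8, 356.9], 0.32)]
  lift_handle [297.6 283.8] [([297.1, 280.7], 0.88)]
side px/rad [-56.  28.]
  pointer_tip [204.3 221.7] [([203.1, 219.5], 0.79)]
  index_line [200.9 223.3] []
  plate_hinge [225.6 286.1] [([226.5, 284.5], 0.68)]
  lift_handle [215.9 220.1] [([215.4, 219.6], 0.44)]
top px/rad [-39.  -8.]
  pointer_tip [239.9 244.7] []
  index_line [237.6 244.2] []
  plate_hinge [184.4 271.8] [([185.5, 270.6], 0.57)]
  lift_handle [255.4 281. ] []
```

Run:
```python
from h import *
b=np.load("b.npy")
for a in (.58,.61,.63): ctrl.servo_line(H(b,a),speed=.04)
ctrl.pause(.2); look(b,a,"l2"); print(readout.current_contact_force().round(1),readout.current_grasp_force(),readout.current_time())
i=cv2.imread("pics/l2wrist.png")[90:190,310:445]; cv2.imwrite("pics/l2c.png",cv2.resize(i,None,fx=5.8,fy=5.8,interpolation=2))
```

```text
wrist px/rad [ 27. 182.]
  pointer_tip [138.  351.4] [([140.3, 348.0], 0.79), ([297.2, 283.0], 0.2)]
  index_line [137.5 347.6] [([139.1, 348.1], 0.8)]
  plate_hinge [211.8 447.9] [([208.2, 448.6], 0.63), ([199.3, 372.9], 0.32)]
  lift_handle [297.6 283.6] [([297.5, 283.3], 0.78)]
side px/rad [-56.  28.]
  pointer_tip [199.8 223.9] [([200.0, 220.6], 0.97)]
  index_line [200.9 223.3] []
  plate_hinge [225.6 286.1] [([228.8, 285.4], 0.92)]
  lift_handle [209.2 223.9] [([210.1, 228.3], 0.55)]
top px/rad [-39.  -8.]
  pointer_tip [236.8 244.1] []
  index_line [237.6 244.2] []
  plate_hinge [184.4 271.8] [([182.3, 269.2], 0.58)]
  lift_handle [250.7 280.5] []
[-4.5 -1.9  1.4] 59.26795542240143 19.775
```

View pics/l2c.png

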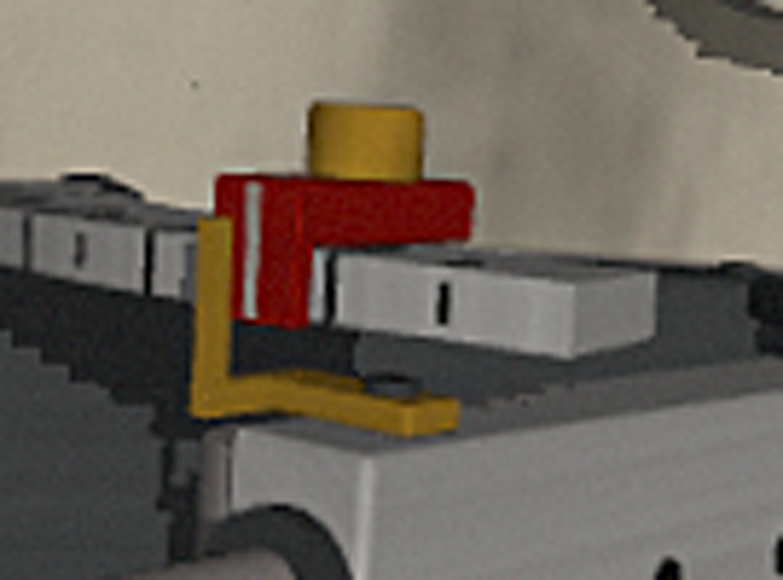

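Run:
```python
from h import *
b=np.load("b.npy"); a=.63
pos=readout.current_ee_pos();Rt=readout.current_ee_rot(); p=grab_frame("wrist")
Hm=np.asarray(p["hand_eye"]); cam=pos+Rt@Hm[:3,3]; print("cam base frame",Rz(b[2]).T@(cam-[b[0],b[1],0]),"tip",rot(a,.1335,.067))
for r in(.128,.1335,.138):
  for aa in (.6,.63,.66): print(r,aa,wproj(p,pos,Rt,W(b,rot(aa,r,.067))).round(1))
for n in("side","top"):
    i=cv2.imread(f"pics/l2{n}.png"); r,c=((180,200) if n=="side" else (215,220)); cv2.imwrite(f"pics/{n}l2c.png",cv2.resize(i[r:r+45,c:c+50],None,fx=8,fy=8,interpolation=2))
a,b2=cv2.imread("pics/sidel2c.png"),cv2.imread("pics/topl2c.png"); cv2.imwrite("pics/l2b.png",np.hstack([a,b2]))
```

```text
cam base frame [-0.08294551  0.08392646  0.27208544] tip [np.float64(-0.04787167235967228), 0.067, np.float64(0.10865082518529298)]
0.128 0.6 [136.8 353.1]
0.128 0.63 [137.6 358.5]
0.128 0.66 [138.4 364.1]
0.1335 0.6 [137.2 345.8]
0.1335 0.63 [138.  351.4]
0.1335 0.66 [138.9 357.4]
0.138 0.6 [137.5 339.6]
0.138 0.63 [138.4 345.5]
0.138 0.66 [139.3 351.7]
```

View pics/l2b.png

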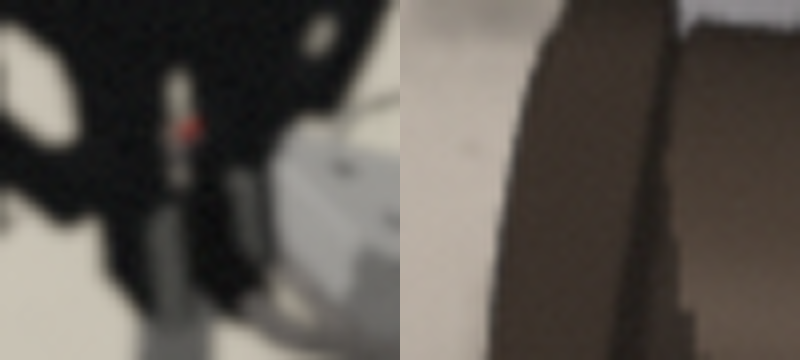

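The wrist crop shows the pointer bar about 6 px left of the white line, but radial parallax is ambiguous here. The sleeve turns freely, so I'll tilt the gripper about it for a second, more radial view.

```bash
cat >> h.py <<'E'
def pose(b,a,t):
    B=Rz(b[2]); z=B@[np.sin(t),0,-np.cos(t)]; y=B@[np.cos(t),0,np.sin(t)]
    return W(b,rot(a,.185,0,.012))+.019*z, np.c_[np.cross(y,z),y,z]
E
python3 - <<'E'
from h import *
b=np.load("b.npy"); a=.63
ok=[t for t in range(5,61,5) if kinematics.solve_ik(*pose(b,a,np.radians(t))) is not None]; print(ok)
t=0
while t+5 in ok and t<35:
    try: ctrl.servo_line(*pose(b,a,np.radians(t+5)),speed=.015)
    except ctrl.Unreachable: print("unreach"); break
    t+=5
    f=readout.current_contact_force()
    if np.abs(f).max()>25: break
print(t,f.round(1),readout.current_time())
look(b,a,"l3")
pos=readout.current_ee_pos();Rt=readout.current_ee_rot(); p=grab_frame("wrist")
for r in(.1335,.138):
  for aa in (.6,.63,.66): print(r,aa,wproj(p,pos,Rt,W(b,rot(aa,r,.067))).round(1))
c=wproj(p,pos,Rt,W(b,rot(.63,.1335,.067))).astype(int); r0,c0=max(c[0]-50,0),c[1]-65; print("crop",r0,c0)
cv2.imwrite("pics/l3c.png",cv2.resize(p["frame"][r0:r0+100,c0:c0+135,::-1],None,fx=5.8,fy=5.8,interpolation=2))
E
```

```text
[5, 10, 15, 20, 25, 30, 35]
35 [-17.2  -2.4  10.8] 23.2
wrist px/rad [  8. 231.]
  pointer_tip [134.3 293.3] [([132.2, 290.5], 0.81), ([297.4, 281.7], 0.3)]
  index_line [134.2 288.5] [([135.6, 294.5], 0.93)]
  plate_hinge [191.3 332.8] []
  lift_handle [297.2 283.7] [([298.2, 283.4], 0.65)]
side px/rad [-56.  28.]
  pointer_tip [199.8 223.9] [([198.6, 220.0], 0.85)]
  index_line [200.9 223.3] []
  plate_hinge [225.6 286.1] [([225.6, 291.3], 0.59)]
  lift_handle [209.2 223.9] [([207.9, 225.0], 0.73)]
top px/rad [-39.  -8.]
  pointer_tip [236.8 244.1] [([235.3, 245.0], 0.76), ([251.3, 278.8], 0.71)]
  index_line [237.6 244.2] [([239.4, 244.7], 0.45)]
  plate_hinge [184.4 271.8] [([182.5, 270.6], 0.92)]
  lift_handle [250.7 280.5] [([249.9, 280.7], 0.55)]
0.1335 0.6 [134.1 286.1]
0.1335 0.63 [134.4 293.1]
0.1335 0.66 [134.6 300.3]
0.138 0.6 [134.9 283.2]
0.138 0.63 [135.1 290.6]
0.138 0.66 [135.4 298.2]
crop 84 228
```

View pics/l3c.png

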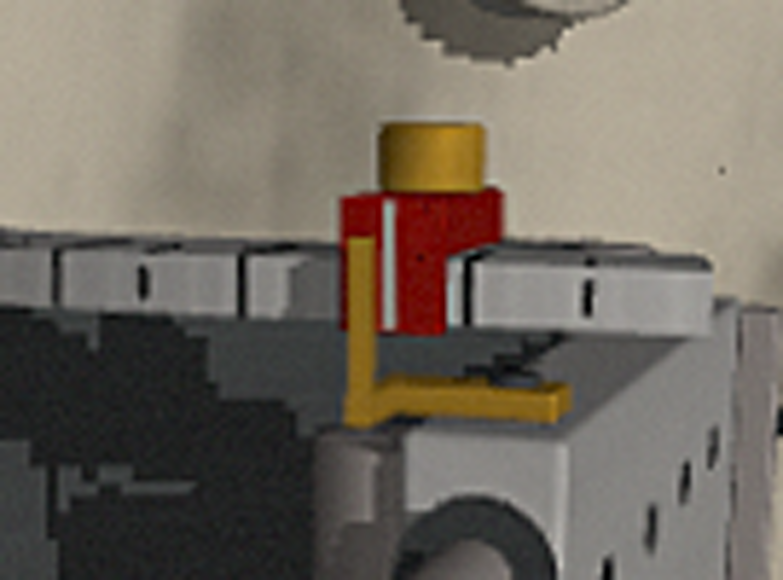

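In the tilted view the bar is at col 290.2 and the line at 295.2. Combining both views gives the pointer about 0.014 rad low, with ~3 mm of radial offset. I'll raise by that.

Run:
```python
from h import *
b=np.load("b.npy"); t=np.radians(35)
ctrl.servo_line(*pose(b,.646,t),speed=.015); ctrl.pause(.4)
p=grab_frame("wrist"); save(p,"l4.png")
cv2.imwrite("pics/l4c.png",cv2.resize(p["frame"][84:184,218:353,::-1],None,fx=5.8,fy=5.8,interpolation=2))
print(readout.current_contact_force().round(1),readout.current_grasp_force(),readout.current_ee_pos()-pose(b,.646,t)[0],readout.current_time(),np.abs(readout.current_joint_velocities()).max())
```

```text
[-16.5  -2.7  11.8] 61.81924223899841 [-5.12550234e-04  2.98934856e-05  4.95849532e-04] 24.8 0.10081841411722825
```

View pics/l4c.png

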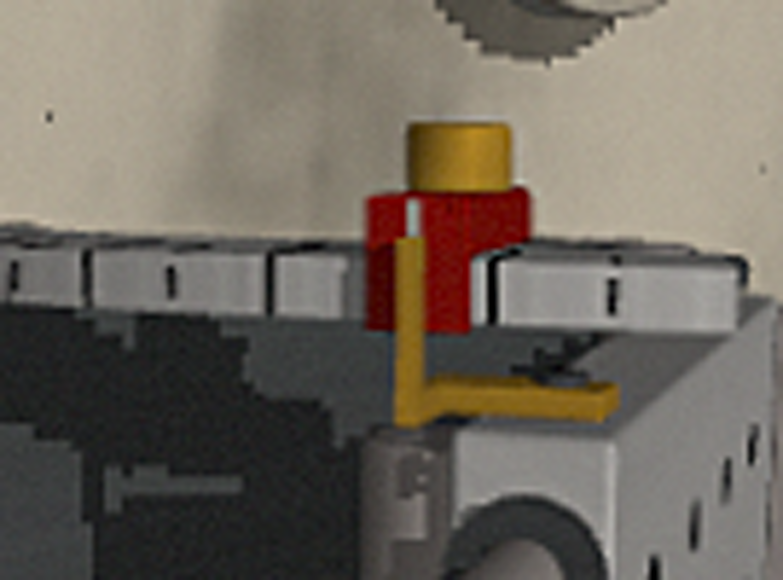

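The pointer bar (crop col 410) now covers the white line (col 414), under 1 px apart, which is well inside tolerance. The grip is 62 N and the arm is still.

```bash
python3 -c "
from h import *
print(ctrl.close_job())"
```

```text
the job is handed in; nothing more can be done
None
```

I pressed and released the button, the plate sprang off its catch, and I handed the job in holding the plate by its handle with the pointer on the red index line (about 0.645 rad); no verdict came back.

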